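# Hold the centrifuge lid at its tipping point

### The arm

A 6-joint arm with a two-finger parallel gripper is mounted at the origin on a cart in front of the work surface, level with it; the furniture and walls round the work are solid. World frame = base frame: x ahead of the robot, y to its left, z up, the work surface at z = 0. Lengths are in m, angles in rad, forces in N, time in s.
With the tool pointing down it reaches from about 0.35 to 0.85 m from the base axis. Payload 8.1 kg.
Tool frame: the origin (TCP) lies between the finger pads; the fingertips stand 19 mm ahead of it and the grasp point (between the pads) is the TCP; z points along the fingers, y is the line along which they close (so a half turn about z gives the same grasp; the last joint's range is limited). The gripper opens to 93 mm and grips with 3 to 60 N. Pads are 15 mm wide; open, the fingers measure 128 mm over their backs; the gripper's body (75 mm by 188 mm) begins 65 mm behind the grasp point.
Start: joints at [1.247, 0.13, 1.488, -0, 1.523, -0.085], TCP at [0.142, 0.583, 0.238] pointing down, gripper open.
Joint ranges: [-2.96, 2.96], [-0.89, 2.26], [0.02, 2.5], [-1.34, 4.48], [0, 2.73], [-2.66, 2.66]. Speed limits (rad/s): [2.39, 2.39, 2.79, 3.14, 3.14, 3.14].

### API

Orientations are given as a unit quaternion [w, x, y, z].
In Python, from rig import ctrl, vision, models gives the robot as it stands.
- The arm moves only by the shell command python3 -m handwheel 'ROWS' [FORCE]. ROWS is JSON, a list of rows, each an object with "angular": the turn, a rotation vector about the tool's x, y, z as a fraction of full scale, a list of three; "travel": the shift along the tool's x, y, z as a fraction of full scale, a list of three; "fingers": the finger opening in mm, from 0 to 93. In form: [{"angular": [wx, wy, wz], "travel": [dx, dy, dz], "fingers": fingers}, ...]. A call has 1 to 10 rows; each row is the pose to reach, as a shift and turn from the pose commanded when the call began, along the tool's axes at that moment; what a row does not reach only later rows make up. Full scale, the value 1, is 0.25 m for a shift and 1.5 rad for a turn. A row lasts 1/12 s, in which the tool goes at most 41.7 mm and 7.16 degrees, less where a joint would pass 70% of its speed; a pose out of reach is approached as far as the arm can. A call with a number of a shift or a turn outside -1 to 1 is refused whole. A call with a gripper value outside its range is refused whole. The fingers move at their own pace and stop on an object; FORCE is the grip in N (left out, the last holds). Time passes only in rows, so rows that repeat a pose let the fingers close. It gives the time, the measured TCP pose, the force, the opening and the grip force at its end, in the units of the state.
- ctrl.observe(): the state, without advancing time (a new reading comes with each control period).
- vision.camera(name): name is "side" or "top"; returns (picture, depth): 420x560x3 uint8, red, green, blue; 420x560 float32, m along the optical axis (not along the pixel's ray), 0 where there is no reading.
- vision.get_calibration(name): a dict with "K" (3x3 intrinsics, pixels), "camera_from_world" (4x4, takes a point from world to camera coordinates). Camera axes: x right, y up, looking along -z (the intrinsics and any distortion apply to the point x, -y, -z); pixel columns grow to the right and rows downward; lengths in m; the calibration is good to about 2 mm. A picture is of the moment at which its call begins. get_calibration takes no time and is no camera call.
- ctrl.job_done(): hands the job in; it is judged then, once.
Trained networks look in the newest picture that a camera, given by its name, has taken for a name from the list of things; names that differ only in an ending like _2 or _b are one class to them, and where a whole thing is asked for, a point or a joint stands for the part that bears it (a point fixed in the world has none). Each returns a list of dicts, best first, with "conf" (0 to 1); they miss things now and then, are a little off and sometimes report something else, mostly with a low value. They report only what shows in the picture. A call takes as long as a camera call.
- models.recognise(camera, name): "at" ([x, y, z] in m, in world coordinates, good to about 4 mm: the middle of the surface that is visible of it).
- models.trace(camera, name): "region" (420x560 bool, what is visible of it).
- models.place_of(camera, name): "at" ([x, y, z] in m, in world coordinates, good to about 4 mm: a listed point, or the origin of a listed thing).
The state is a dict: "t": time; "joint_positions": joint angles; "qvel": joint speeds; "tau": joint torques, N m; "eef_pos": TCP position; "tool_rot": TCP orientation; "contact_force": force on the tool from outside, world axes, zero at the start; "torque": the same for the moment, N m; "grip_width": finger opening in m; "grip_force": force on a finger pad.
Only numpy, scipy, OpenCV 4.12 (cv2) and the standard library are available. Lean on these libraries where they do the work, as an engineer would, in place of code of your own. Each camera call takes 0.05 s, during which the arm holds its last target. There are 200 camera calls.

### The job

The stay of the bench centrifuge's lid has come off and I am about to snap it back on. Press the lid-release lever at the front of the centrifuge fully down to its stop so that the lid springs ajar, let the lever come back up, then take the lid by its bow handle and swing it up to its tipping point, a little short of upright, where it would fall neither shut nor backwards. Never let it go over onto its back stop, leave the things lying round about where they are, and finish still gripping the handle, with the lid steady at the tipping point: do not let go.

Things in the scene. Friction and masses are not known exactly. Their poses are not given: they have to be found in the camera images.
- centrifuge: white compact bench centrifuge, 150 x 150 x 130 mm, fixed to the bench. Origin: centre of its underside, on the bench. Its +x axis points from its front (lever, handle, knob) to its back (hinge), +y to its left as seen from the front, +z up. Its front is turned roughly towards the robot
- lid (a joint): angle of the lid about the level hinge along the centrifuge's y axis, rad: 0 shut and latched, about 0.11 sprung ajar after the lever was pressed, tipping point 1.34 (77 degrees; the lid is thick, so it balances before upright), back stop 1.95. Below the tipping point it falls shut, above it falls back. Lid about 0.3 kg, nearly free hinge
- lever (a joint): angle of the lid-release lever, rad: 0 at rest, grows as its pad is pressed down, 0.34 at its stop; a spring returns it. It turns about a level pin along the centrifuge's y axis, at (-90, -45, 64) mm in the centrifuge's frame. About 3 N on the pad starts it, 6 N holds it on its stop; the lid is freed from about 0.15
- lid_handle (a point): middle of the bar of the black bow handle at the lid's front edge. The bar is round, 10 mm thick, runs along the centrifuge's y axis, 58 mm free between its two legs, 34 mm clear of the lid's edge. Lid shut: at (-112, 26, 112) mm in the centrifuge's frame, so free underneath; it moves on an arc about the hinge
- lid_hinge (a point): point on the lid's hinge line, level with the middle of the handle bar along the centrifuge's y axis: at (70, 26, 100) mm in the centrifuge's frame. The handle bar is 182 mm ahead of it and 12 mm above it when the lid is shut (182 mm radius)
- lever_pad (a point): middle of the top of the black ribbed pad of the lid-release lever, 38 mm (front to back) x 34 mm, in front of the centrifuge at its right, at (-153, -45, 99) mm in the centrifuge's frame at rest; pressed to its stop it has gone down 23 mm and 8 mm further forward. Free space underneath
- lid_stay: the removed lid stay, a black and steel rod 150 x 14 x 14 mm lying on the bench to the left of the centrifuge; leave it. Origin: middle of its underside
- screwdriver: screwdriver with an orange handle, 196 mm, lying to the left of the centrifuge; leave it
- timer: white lab timer, 70 x 64 x 16 mm, lying at the front edge of the bench to the right of the centrifuge; leave it
- vial: white vial with a black cap, 21 mm across and 57 mm high, standing on the bench behind the centrifuge; leave it

How it is judged:
By the outcome, as a careful person would: the job done as asked, in the order asked, and still so for the second after the job is handed in, while the arm keeps its last pose, push and grip.
It also fails if it takes over 64 s, if anything falls off the work surface, if the arm or the gripper's body presses on something with over 40 N, if the wrist force passes 120 N, or if a joint passes its speed limit or range.

## Working session

There is one attempt and no reset: what is moved stays moved. The work goes in short steps, Python scripts to look and compute and a shell command to move; the robot and the scene stay as the last step left them, time stands still between calls to the robot, and variables do not carry over. Pictures are saved under pics/ and viewed, at most 10 in all, crops included, and the job is handed in when it is done.

```bash
mkdir -p pics; ls; python3 - <<'E'
from rig import ctrl,vision,models
import cv2,numpy as np
np.set_printoptions(precision=4,suppress=True)
for c in("side","top"):
    p,d=vision.camera(c);cv2.imwrite(f"pics/{c}0.png",p[:,:,::-1])
    k=vision.get_calibration(c);print(c,np.linalg.inv(k["camera_from_world"]))
    for n in("lid_handle","lid_hinge","lever_pad","centrifuge","vial","timer"):
        print(c,n,[(np.round(r["at"],4),round(r["conf"],2)) for r in models.place_of(c,n)[:2]])
print(ctrl.observe())
E
```

```text
pics
side [[ 0.9971 -0.0641  0.0401  0.5285]
 [ 0.0716  0.6305 -0.7729 -0.5186]
 [ 0.0242  0.7736  0.6333  0.818 ]
 [ 0.      0.      0.      1.    ]]
side lid_handle [(array([0.3716, 0.3157, 0.1158]), 0.96)]
side lid_hinge [(array([0.5047, 0.4378, 0.0992]), 0.81), (array([0.3857, 0.2358, 0.0975]), 0.56)]
side lever_pad [(array([0.3861, 0.237 , 0.0959]), 0.84)]
side centrifuge [(array([0.4749, 0.372 , 0.0004]), 0.94)]
side vial []
side timer [(array([ 0.3658,  0.1183, -0.0042]), 0.85)]
top [[-0.0213  0.9954 -0.0929  0.3937]
 [-0.9998 -0.0218 -0.0047  0.3448]
 [-0.0067  0.0928  0.9957  1.1972]
 [ 0.      0.      0.      1.    ]]
top lid_handle [(array([0.37  , 0.3234, 0.1113]), 0.61), (array([ 0.3609,  0.1203, -0.0027]), 0.52)]
top lid_hinge []
top lever_pad [(array([0.3915, 0.2372, 0.0955]), 0.56)]
top centrifuge [(array([0.4701, 0.3684, 0.0004]), 0.78)]
top vial [(array([0.6542, 0.4792, 0.0029]), 0.39)]
top timer [(array([ 0.36  ,  0.1229, -0.0006]), 0.71)]
{'t': 0.7, 'joint_positions': array([ 1.2466,  0.1304,  1.4882,  0.    ,  1.523 , -0.0854]), 'qvel': array([ 0.0016, -0.003 , -0.0002,  0.0028, -0.0001,  0.0015]), 'tau': array([ -0.0006, -55.96  , -49.1946,   0.077 ,   0.0225,  -0.    ]), 'eef_pos': array([0.1419, 0.583 , 0.2377]), 'tool_rot': array([-0.    ,  0.1191,  0.9929,  0.    ]), 'contact_force': array([-0.4077,  0.1252, -0.3341]), 'torque': array([ 0.0407, -0.0188,  0.0158]), 'grip_force': 0.0, 'grip_width': 0.09336696287398512}
```

View pics/side0.png

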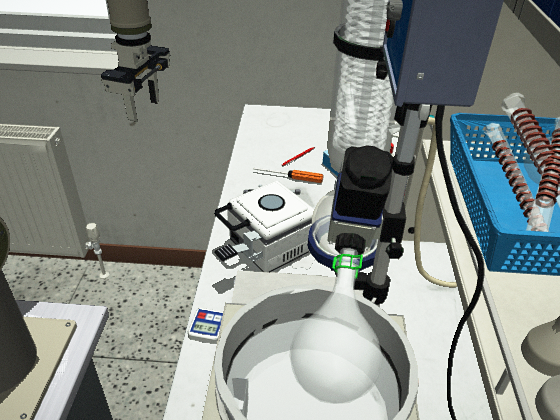

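View pics/top0.png

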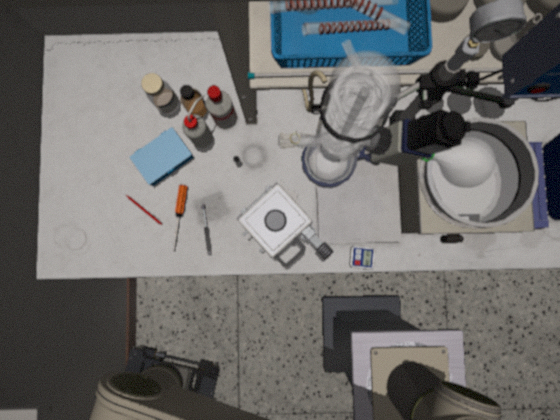

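The side picture shows the centrifuge at about (270,225), the handle at (230,217) and the pad at (228,250). In the top picture the handle is at (290,255) and the pad at (323,250), and the vial is behind the centrifuge at (238,160). The networks agree with this, so I'll fit the centrifuge pose and work out the first move.

```bash
cat > h.py <<'E'
import numpy as np, json, os
from scipy.spatial.transform import Rotation as R
from rig import ctrl,vision,models
np.set_printoptions(precision=4,suppress=True)
L={"lid_handle":(-.112,.026,.112),"lid_hinge":(.07,.026,.1),"lever_pad":(-.153,-.045,.099),"centrifuge":(0,0,0)}
def rot(q): return R.from_quat(np.array(q)[[1,2,3,0]])
def fit(n=4):
    A,B=[],[]
    for i in range(n):
        for c in("side","top"):
            vision.camera(c)
            for k,l in L.items():
                r=models.place_of(c,k)
                if r and r[0]["conf"]>.5: A.append(l);B.append(r[0]["at"])
    A,B=np.array(A),np.array(B)
    for _ in range(2):
        a,b=A-A.mean(0),B-B.mean(0)
        yaw=np.arctan2((a[:,0]*b[:,1]-a[:,1]*b[:,0]).sum(),(a[:,:2]*b[:,:2]).sum())
        o=B.mean(0)-R.from_euler("z",yaw).apply(A.mean(0))
        e=B-o-R.from_euler("z",yaw).apply(A); print(yaw,o,len(A),np.linalg.norm(e,axis=1).max(),e.std(0))
        g=np.linalg.norm(e,axis=1)<.015; A,B=A[g],B[g]
    json.dump([yaw,*o],open("pose.json","w"))
def pose():
    p=json.load(open("pose.json")); return p[0],np.array(p[1:])
def W(p): y,o=pose(); return o+R.from_euler("z",y).apply(p)
def local(p): y,o=pose(); return R.from_euler("z",-y).apply(np.array(p)-o)
def tool(tilt):  # tilt>0: fingers point away from robot by tilt from straight down; tool y in the centrifuge's xz plane
    z=np.array([np.sin(tilt),0,-np.cos(tilt)]);y=np.array([np.cos(tilt),0,np.sin(tilt)])
    return R.from_euler("z",pose()[0])*R.from_matrix(np.c_[np.cross(y,z),y,z])
def go(p_local,tilt,p0=None,q0=None):
    s=ctrl.observe(); p0=s["eef_pos"] if p0 is None else p0; r0=rot(s["tool_rot"]) if q0 is None else q0
    print("ang",(r0.inv()*tool(tilt)).as_rotvec()/1.5,"trav",r0.inv().apply(W(p_local)-p0)/.25)
def st():
    s=ctrl.observe();r=rot(s["tool_rot"]);z=R.from_euler("z",-pose()[0]).apply(r.apply([0,0,1]))
    print("t",s["t"],"local mm",local(s["eef_pos"])*1e3,"zdir",z,"F",s["contact_force"],"w",s["grip_width"],"gf",s["grip_force"],"j",s["joint_positions"])
E
python3 - <<'E'
from h import *
fit(); st(); go((-.162,-.045,.16),.34); print(W((-.162,-.045,.16)))
E
```

```text
0.7180142944467931 [0.4721 0.3721 0.0015] 30 0.00601013864066338 [0.0017 0.0018 0.0026]
0.7180142944467931 [0.4721 0.3721 0.0015] 30 0.00601013864066338 [0.0017 0.0018 0.0026]
t 2.7 local mm [-109.9912  376.025   236.1619] zdir [-0.  0. -1.] F [ 0.2058 -0.4053 -0.5367] w 0.09299534582259303 gf 0.0 j [ 1.2466  0.1304  1.4882  0.      1.523  -0.0854]
ang [-0.2195 -0.0696  0.4053] trav [-1.2567 -1.1403  0.3047]
[0.3797 0.2317 0.1615]
```

```bash
python3 - <<'E'
from h import *
p=json.load(open("pose.json"));p[3]=0.0;json.dump(p,open("pose.json","w"))
E
python3 -m handwheel '[{"angular":[-0.22,-0.07,0.405],"travel":[-0.8,-0.75,0],"fingers":0},{"angular":[-0.22,-0.07,0.405],"travel":[-0.8,-0.75,0],"fingers":0},{"angular":[-0.22,-0.07,0.405],"travel":[-0.8,-0.75,0],"fingers":0},{"angular":[-0.22,-0.07,0.405],"travel":[-0.8,-0.75,0],"fingers":0},{"angular":[-0.22,-0.07,0.405],"travel":[-0.8,-0.75,0],"fingers":0},{"angular":[-0.22,-0.07,0.405],"travel":[-0.8,-0.75,0],"fingers":0},{"angular":[-0.22,-0.07,0.405],"travel":[-0.8,-0.75,0],"fingers":0},{"angular":[-0.22,-0.07,0.405],"travel":[-0.8,-0.75,0],"fingers":0}]' 20
python3 - <<'E'
from h import *
st(); go((-.162,-.045,.15),.34)
E
```

```text
t: 3.37
eef_pos: [0.2937, 0.3502, 0.2378]
tool_rot: [0.072, 0.409, 0.896, 0.155]
contact_force: [-0.3, -0.0, -0.4]
grip_width: 0.0439
grip_force: 0.0
t 3.3667 local mm [-148.7783  100.8396  237.8345] zdir [ 0.336  -0.0029 -0.9419] F [-0.2998 -0.0373 -0.4016] w 0.043915311900574246 gf 0.0 j [ 0.7791 -0.6405  2.1698 -0.0245  1.2704  0.0675]
ang [ 0.0018  0.0019 -0.0018] trav [-0.5829 -0.1663  0.3148]
```

```bash
python3 -m handwheel '[{"angular":[0,0,0],"travel":[-0.583,-0.05,0],"fingers":0},{"angular":[0,0,0],"travel":[-0.583,-0.05,0],"fingers":0},{"angular":[0,0,0],"travel":[-0.583,-0.05,0],"fingers":0},{"angular":[0,0,0],"travel":[-0.583,-0.05,0],"fingers":0},{"angular":[0,0,0],"travel":[-0.583,-0.166,0.315],"fingers":0},{"angular":[0,0,0],"travel":[-0.583,-0.166,0.315],"fingers":0},{"angular":[0,0,0],"travel":[-0.583,-0.166,0.315],"fingers":0},{"angular":[0,0,0],"travel":[-0.583,-0.166,0.315],"fingers":0}]'
python3 - <<'E'
from h import *
import cv2
st(); go((-.166,-.045,.110),.34); go((-.167,-.045,.092),.34)
a=vision.camera("side")[0];b=vision.camera("top")[0]
cv2.imwrite("pics/1.png",np.hstack([cv2.resize(a[150:290,170:310],(400,400)),cv2.resize(b[170:290,230:350],(400,400))])[:,:,::-1])
E
```

```text
t: 4.03
eef_pos: [0.3761, 0.2348, 0.147]
tool_rot: [0.068, 0.408, 0.898, 0.152]
contact_force: [0.2, -0.3, 0.6]
grip_width: 0.0002
grip_force: 0.0
t 4.0333 local mm [-162.6614  -40.266   147.0211] zdir [ 0.3289  0.0021 -0.9444] F [ 0.1908 -0.3391  0.5589] w 0.00017648101419449566 gf 0.0 j [ 0.3416 -0.6305  2.3274  0.1359  1.1357 -0.4145]
ang [-0.0032 -0.0014 -0.0002] trav [-0.0192 -0.0613  0.1354]
ang [-0.0032 -0.0014 -0.0002] trav [-0.0194 -0.0888  0.2021]
```

View pics/1.png

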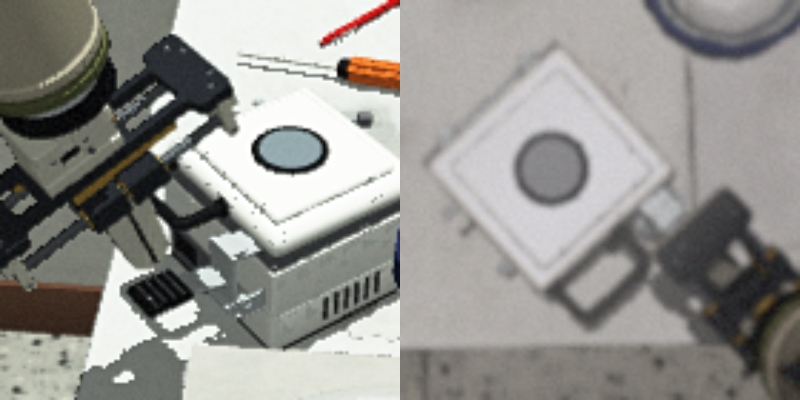

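The tip at (155,260) is right above the pad at (158,290) in the side crop. Next I press, checking the force as it goes down.

```bash
python3 -m handwheel '[{"angular":[0,0,0],"travel":[-0.02,-0.03,0.07],"fingers":0},{"angular":[0,0,0],"travel":[-0.02,-0.06,0.135],"fingers":0},{"angular":[0,0,0],"travel":[-0.02,-0.07,0.16],"fingers":0},{"angular":[0,0,0],"travel":[-0.02,-0.08,0.18],"fingers":0},{"angular":[0,0,0],"travel":[-0.02,-0.08,0.18],"fingers":0},{"angular":[0,0,0],"travel":[-0.02,-0.08,0.18],"fingers":0}]'
python3 - <<'E'
from h import *
st(); print(local(models.place_of("side","lid_handle")[0]["at"]) if vision.camera("side") and 0 else 0)
E
```

```text
t: 4.63
eef_pos: [0.3799, 0.2298, 0.1029]
tool_rot: [0.071, 0.407, 0.897, 0.155]
contact_force: [-3.4, -3.8, 4.8]
grip_width: 0.0004
grip_force: 2.6
t 4.6333 local mm [-163.1579  -46.5407  102.9013] zdir [ 0.3368 -0.0011 -0.9416] F [-3.4207 -3.7726  4.7909] w 0.00040485371445968797 gf 2.563131060451269 j [ 0.323  -0.5836  2.3835  0.1508  1.0274 -0.4538]
0
```

```bash
python3 -m handwheel '[{"angular":[0,0,0],"travel":[0,-0.015,0.016],"fingers":0},{"angular":[0,0,0],"travel":[0,-0.028,0.032],"fingers":0},{"angular":[0,0,0],"travel":[0,-0.028,0.032],"fingers":0},{"angular":[0,0,0],"travel":[0,-0.028,0.032],"fingers":0}]'
python3 - <<'E'
from h import *
st()
for c in("side","top"):
    vision.camera(c)
    for n in("lid_handle","lever_pad"): print(c,n,[(local(r["at"])*1e3,r["conf"]) for r in models.place_of(c,n)[:1]])
E
```

```text
t: 5.02
eef_pos: [0.378, 0.2278, 0.0943]
tool_rot: [0.072, 0.407, 0.897, 0.157]
contact_force: [-6.8, -1.4, 17.6]
grip_width: 0.0003
grip_force: 9.5
t 5.0167 local mm [-165.8951  -46.7923   94.2743] zdir [ 0.34   -0.0014 -0.9404] F [-6.7767 -1.4262 17.5838] w 0.0002521769976046931 gf 9.499156626407057 j [ 0.3179 -0.5858  2.4021  0.1556  1.0087 -0.4629]
side lid_handle [(array([-110.4335,   23.7825,  135.1   ]), 0.86)]
side lever_pad [(array([-159.7467,  -44.6763,   72.7   ]), 0.74)]
top lid_handle [(array([-107.125 ,   27.2659,  132.8   ]), 0.84)]
top lever_pad []
```

The force is 17.6 N with the lever on its stop, and the lid is ajar (handle at z about 134). I'll fit a rough arm model to choose the grip tilt, and raise the tool.

```bash
python3 -m handwheel '[{"angular":[0,0,0],"travel":[0,0,-0.1],"fingers":0},{"angular":[0,0,0],"travel":[0,0,-0.2],"fingers":0},{"angular":[0,0,0],"travel":[0,0.08,-0.35],"fingers":0},{"angular":[0,0,0],"travel":[0,0.12,-0.45],"fingers":30},{"angular":[0,0,0],"travel":[0,0.12,-0.45],"fingers":30},{"angular":[0,0,0],"travel":[0,0.12,-0.45],"fingers":30}]'
cat > k.py <<'E'
from h import *
from scipy.optimize import least_squares
s=ctrl.observe()
D=[([1.2466,.1304,1.4882,0,1.523,-.0854],(.1419,.583,.2377),(0,0,-1)),([.7791,-.6405,2.1698,-.0245,1.2704,.0675],(.2937,.3502,.2378),None),
([.3416,-.6305,2.3274,.1359,1.1357,-.4145],(.3761,.2348,.147),None),([.3179,-.5858,2.4021,.1556,1.0087,-.4629],(.378,.2278,.0943),None),
(s["joint_positions"],s["eef_pos"],None)]
def fk(q,x):
    a,h,L1,L2,e,d=x; Ry=lambda t:R.from_euler("y",t); Rz=lambda t:R.from_euler("z",t)
    A=Rz(q[0]); p=A.apply([a,0,h]); A=A*Ry(q[1]); p=p+A.apply([0,0,L1]); A=A*Ry(q[2]); p=p+A.apply([e,0,L2]); A=A*Rz(q[3])*Ry(q[4]); return p+A.apply([0,0,d]),A.apply([0,0,1])
f=lambda x:np.concatenate([fk(q,x)[0]-p for q,p,_ in D]+[0.02*(x-[0,.3,.4,.4,0,.25])])
x=least_squares(f,[0,.3,.4,.4,0,.25]).x
if __name__=="__main__":
    print(x,np.abs(f(x)[:15]).max())
    y0=pose()[0]
    def ik(pl,t):
        P=W(pl);z=tool(t).apply([0,0,1])
        lo,hi=[-2.96,-.89,.02,-1.34,0],[2.96,2.26,2.5,4.48,2.73]
        r=least_squares(lambda q:np.r_[fk(q,x)[0]-P,.3*(fk(q,x)[1]-z)],[.7,-.3,2,0,1.3],bounds=(lo,hi));return r.x,np.sqrt(2*r.cost)
    for t0 in(.3,.5,.7,.9):
        for back in(.07,0): 
            c=np.array([-.1096,.026,.132])-back*np.array([np.sin(t0),0,-np.cos(t0)]); print(t0,"grip -",back,*ik(c,t0))
        for dt in(.9,1.23): print("   end",t0-dt,*ik((.07-.1824*np.cos(1.406),.026,.1+.1824*np.sin(1.406)),t0-dt))
E
python3 k.py; python3 -c "
from h import *;st()"
```

```text
t: 5.82
eef_pos: [0.3699, 0.2209, 0.2093]
tool_rot: [0.072, 0.407, 0.897, 0.156]
contact_force: [-0.2, -1.0, -1.4]
grip_width: 0.016
grip_force: 0.0
[-0.0494  0.5498  0.5118  0.5821  0.0816  0.7035] 0.04921444801755298
0.3 grip - 0.07 [ 0.7015 -0.5431  2.1748  0.0052  1.2099] 4.1201298410726945e-09
0.3 grip - 0 [ 0.7027 -0.438   2.2332  0.0052  1.0464] 2.487316779367823e-08
   end -0.6000000000000001 [ 0.7139  1.1817  0.02   -0.004   2.4867] 0.018972148704461775
   end -0.9299999999999999 [ 0.7152  1.2316  0.02   -0.0064  2.5409] 0.10108719158617623
0.5 grip - 0.07 [ 0.6802 -0.89    2.4127  0.0202  1.1429] 0.007968236414832899
0.5 grip - 0 [ 0.6898 -0.7861  2.4968  0.0169  0.9312] 9.984462887255517e-08
   end -0.4 [ 0.7133  0.8278  0.5493 -0.0022  2.1645] 2.312300045023563e-11
   end -0.73 [ 0.7144  1.2007  0.02   -0.0049  2.5074] 0.05157594653105289
0.7 grip - 0.07 [-0.3951 -0.89    2.5     0.61    1.4114] 0.05430851080084654
0.7 grip - 0 [ 0.6339 -0.8124  2.5     0.0659  0.9223] 0.054112568821331045
   end -0.20000000000000007 [ 0.7125  0.4939  0.9902 -0.0012  1.8575] 2.4347104227452114e-10
   end -0.53 [ 0.7137  1.1719  0.02   -0.0036  2.476 ] 0.0013082479941950943
0.9 grip - 0.07 [-2.196   0.1816  2.5     0.1464  1.5417] 0.06971866312535716
0.9 grip - 0 [-1.6549  0.4069  2.5     0.5325  1.3016] 0.08528780152471596
   end 0.0 [0.7112 0.2084 1.3373 0.     1.5959] 2.1939756957546593e-10
   end -0.32999999999999996 [ 0.713   0.7009  0.7228 -0.0018  2.0479] 1.5246383973752127e-10
t 5.8167 local mm [-176.4901  -46.6046  209.3337] zdir [ 0.3385 -0.0018 -0.941 ] F [-0.2082 -1.0479 -1.3926] w 0.01603091568129114 gf 0.0 j [ 0.3061 -0.7337  2.2756  0.1401  1.2832 -0.4312]
```

```bash
python3 - <<'E'
s=open("k.py").read()
s=s.replace("a,h,L1,L2,e,d=x","a,h,L1,L2,e,d,b,c=x").replace("[a,0,h]","[a,b,h]").replace("[0,0,L1]","[c,0,L1]").replace("x-[0,.3,.4,.4,0,.25]","x-x0").replace("0.02*","0.005*").replace("f,[0,.3,.4,.4,0,.25]","f,x0")
s=s.replace("Rz(q[3])","Rz(SG*q[3])").replace("f=lambda","x0=np.array([0,.3,.4,.4,0,.25,0.05,0]);SG=1\nf=lambda")
s=s.replace('if __name','''
for SG in(1,-1):
    x=least_squares(f,x0).x;print(SG,x,np.abs(f(x)[:15]).max(),[fk(q,x)[1] for q,_,_ in D])
SG=min((1,-1),key=lambda v:(globals().__setitem__("SG",v),least_squares(f,x0).cost)[1]);x=least_squares(f,x0).x
if __name''',1)
open("k.py","w").write(s)
E
python3 k.py; python3 -c "
from h import *;print(rot(ctrl.observe()['tool_rot']).apply([0,0,1]))"
```

```text
1 [ 0.0002  0.3179  0.3691  0.5533  0.0615  0.3583  0.0512 -0.0001] 3.272283679761623e-05 [array([-0., -0., -1.]), array([ 0.255 ,  0.2189, -0.9418]), array([ 0.2464,  0.218 , -0.9443]), array([ 0.2571,  0.2226, -0.9404]), array([ 0.2561,  0.2214, -0.941 ])]
-1 [ 0.1158 -0.1224  0.0961  0.495   0.0172 -0.3026  0.0553 -0.0217] 0.018200881796731128 [array([-0., -0., -1.]), array([ 0.2221,  0.2522, -0.9418]), array([ 0.3287, -0.0135, -0.9443]), array([ 0.3391, -0.0265, -0.9404]), array([ 0.3368, -0.034 , -0.941 ])]
[ 0.0002  0.3179  0.3691  0.5533  0.0615  0.3583  0.0512 -0.0001] 3.272283679761623e-05
0.3 grip - 0.07 [ 0.565  -0.535   2.1651  0.0481  1.2152] 1.5095304378998593e-10
0.3 grip - 0 [ 0.5733 -0.4016  2.1972  0.0492  1.0495] 1.3655916898541441e-07
   end -0.6000000000000001 [ 0.6521  0.8816  0.5372 -0.0509  2.3211] 4.9683549869445024e-08
   end -0.9299999999999999 [ 0.657   1.2953  0.02   -0.1198  2.7265] 0.01657365979587872
0.5 grip - 0.07 [ 0.5224 -0.8322  2.3975  0.1055  1.0867] 2.611200163845157e-09
0.5 grip - 0 [ 0.5432 -0.6214  2.3946  0.1086  0.8777] 2.113204130456602e-11
   end -0.4 [ 0.6467  0.6436  0.8223 -0.0317  2.0745] 9.60999015938382e-13
   end -0.73 [ 0.6548  1.068   0.3003 -0.0706  2.5012] 6.817664892946572e-11
0.7 grip - 0.07 [ 0.5046 -0.89    2.4857  0.1535  0.951 ] 0.040105470448699075
0.7 grip - 0 [ 0.5227 -0.7302  2.5     0.1747  0.7433] 0.02175285150934961
   end -0.20000000000000007 [ 0.6399  0.4288  1.0718 -0.0161  1.8404] 6.987664439066188e-10
   end -0.53 [ 0.6504  0.7943  0.6434 -0.0433  2.2324] 9.686673977620766e-10
0.9 grip - 0.07 [ 0.4882 -0.89    2.5     0.2018  0.8736] 0.0886829944363136
0.9 grip - 0 [ 0.5186 -0.6877  2.5     0.2399  0.6168] 0.06640667276802045
   end 0.0 [0.6312 0.2268 1.304  0.     1.6108] 4.435657150842578e-13
   end -0.32999999999999996 [ 0.6445  0.5666  0.9123 -0.0261  1.9917] 3.4916881514248386e-08
[ 0.2561  0.2214 -0.941 ]
```

Kinematics are recovered to 0.03 mm. I'll grip at tilt 0.5 and end near -0.7, both of which are reachable. Next is the pre-grip.

```bash
python3 -c "
from h import *;t=.5;go((-.1096-.064*np.sin(t),.026,.132+.064*np.cos(t)),t)"
```

```text
ang [-0.1031  0.0011  0.001 ] trav [0.2905 0.108  0.1282]
```

```bash
python3 -m handwheel '[{"angular":[-0.05,0,0],"travel":[0.15,0,0],"fingers":23},{"angular":[-0.103,0,0],"travel":[0.29,0,0],"fingers":23},{"angular":[-0.103,0,0],"travel":[0.29,0.108,0],"fingers":23},{"angular":[-0.103,0,0],"travel":[0.29,0.108,0.128],"fingers":23},{"angular":[-0.103,0,0],"travel":[0.29,0.108,0.128],"fingers":23},{"angular":[-0.103,0,0],"travel":[0.29,0.108,0.128],"fingers":23}]'
python3 - <<'E'
from h import *
import cv2
st();t=.5;go((-.1096-.005*np.sin(t),.026,.132+.005*np.cos(t)),t)
a=vision.camera("side")[0];b=vision.camera("top")[0]
cv2.imwrite("pics/2.png",np.hstack([cv2.resize(a[150:290,170:310],(400,400)),cv2.resize(b[170:290,230:350],(400,400))])[:,:,::-1])
for c in("side","top"):
    for n in("lid_handle","lever_pad"): print(c,n,[(local(r["at"])*1e3,r["conf"]) for r in models.place_of(c,n)[:1]])
E
```

```text
t: 6.32
eef_pos: [0.3464, 0.298, 0.1823]
tool_rot: [0.1, 0.401, 0.884, 0.221]
contact_force: [0.6, -0.2, 0.5]
grip_width: 0.0228
grip_force: 0.0
t 6.3167 local mm [-143.4708   26.8998  182.2646] zdir [ 0.4698  0.0013 -0.8828] F [ 0.6024 -0.2318  0.4969] w 0.022848708910482313 gf 0.0 j [ 0.5262 -0.8128  2.4045  0.1037  1.0709 -0.2209]
ang [-0.0073 -0.0008  0.0008] trav [-0.0039  0.0249  0.2211]
side lid_handle [(array([-108.5897,   23.7652,  134.5   ]), 0.67)]
side lever_pad [(array([-152.1844,  -43.3155,   98.5   ]), 0.77)]
top lid_handle [(array([-104.4441,   27.4468,  130.4   ]), 0.93)]
top lever_pad [(array([-150.009 ,  -46.1453,   98.7   ]), 0.84)]
```

View pics/2.png

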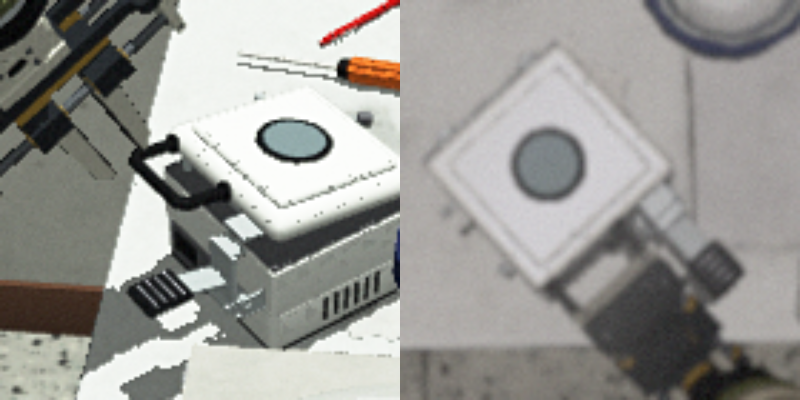

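The lid is ajar (dark gap under it), the lever is back up, and the open fingers at about (110,140) are in front of the bar at (160,180). I'll advance and close.

```bash
python3 -m handwheel '[{"angular":[-0.007,0,0],"travel":[-0.004,0.028,0.05],"fingers":23},{"angular":[-0.007,0,0],"travel":[-0.004,0.028,0.1],"fingers":23},{"angular":[-0.007,0,0],"travel":[-0.004,0.028,0.15],"fingers":23},{"angular":[-0.007,0,0],"travel":[-0.004,0.028,0.19],"fingers":23},{"angular":[-0.007,0,0],"travel":[-0.004,0.028,0.222],"fingers":23},{"angular":[-0.007,0,0],"travel":[-0.004,0.028,0.222],"fingers":23},{"angular":[-0.007,0,0],"travel":[-0.004,0.028,0.222],"fingers":23}]'
python3 - <<'E'
from h import *
st()
E
```

```text
t: 7.2
eef_pos: [0.3734, 0.3191, 0.1402]
tool_rot: [0.104, 0.4, 0.882, 0.228]
contact_force: [-0.4, 0.1, 0.5]
grip_width: 0.0229
grip_force: 0.0
t 7.2 local mm [-109.2637   24.9916  140.1504] zdir [ 0.4842 -0.0003 -0.875 ] F [-0.3753  0.0588  0.4953] w 0.022895019319654392 gf 0.0 j [ 0.5397 -0.6371  2.3904  0.1101  0.8926 -0.2257]
```

```bash
python3 -m handwheel '[{"angular":[0,0,0],"travel":[0,0.004,0.014],"fingers":23},{"angular":[0,0,0],"travel":[0,0.004,0.014],"fingers":5},{"angular":[0,0,0],"travel":[0,0.004,0.014],"fingers":0},{"angular":[0,0,0],"travel":[0,0.004,0.014],"fingers":0},{"angular":[0,0,0],"travel":[0,0.004,0.014],"fingers":0},{"angular":[0,0,0],"travel":[0,0.004,0.014],"fingers":0}]' 30
python3 - <<'E'
from h import *
import cv2
st()
a=vision.camera("side")[0];b=vision.camera("top")[0]
cv2.imwrite("pics/3.png",np.hstack([cv2.resize(a[150:290,170:310],(400,400)),cv2.resize(b[170:290,230:350],(400,400))])[:,:,::-1])
E
```

```text
t: 7.7
eef_pos: [0.3718, 0.3182, 0.1333]
tool_rot: [0.101, 0.401, 0.883, 0.223]
contact_force: [-19.6, -20.6, 6.7]
grip_width: 0.0093
grip_force: 30.0
t 7.7 local mm [-111.0479   25.3837  133.2977] zdir [ 0.4741  0.0003 -0.8805] F [-19.5922 -20.6429   6.7172] w 0.009253968349146867 gf 29.999943673610687 j [ 0.5412 -0.6226  2.391   0.108   0.8887 -0.2254]
```

View pics/3.png

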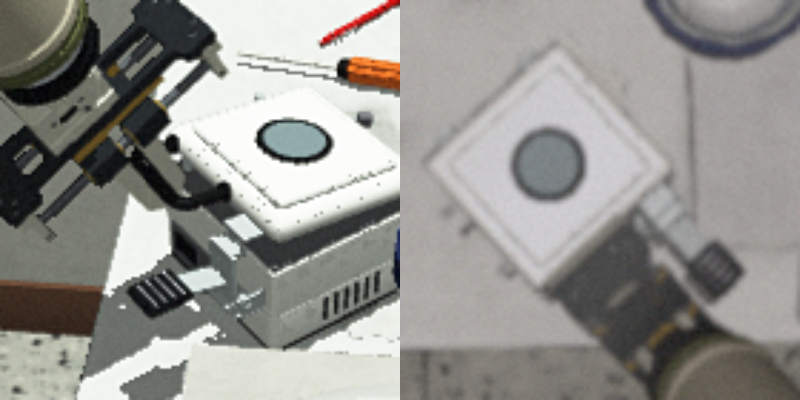

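The bar is between the pads at about (130,145), with the opening at 9.3 mm. The 28 N comes from my command sitting a few mm too far forward, so I ease that off.

```bash
python3 -m handwheel '[{"angular":[0,0,0],"travel":[0,-0.008,-0.007],"fingers":0},{"angular":[0,0,0],"travel":[0,-0.008,-0.007],"fingers":0},{"angular":[0,0,0],"travel":[0,-0.008,-0.007],"fingers":0}]' 40
cat > arc.py <<'E'
from h import *
import sys
# rigid swing about the hinge; shifts and turns relative to the present pose, in its own tool axes
H=np.array([.07,.026,.1])
def arc(ds,shrink=1.0):
    s=ctrl.observe();r0=rot(s["tool_rot"]);p0=local(s["eef_pos"]);y=R.from_euler("z",pose()[0])
    for d in ds:
        Q=R.from_rotvec([0,d,0]); q=H+Q.apply(p0-H)   # +d about local y lifts the handle
        print(d,"ang",np.round((r0.inv()*(y*Q*y.inv())*r0).as_rotvec()/1.5*shrink,3),"trav",np.round(r0.inv().apply(y.apply(q-p0))/.25,3))
def theta():
    s=ctrl.observe();p=local(s["eef_pos"])-H;print("theta~",np.arctan2(p[2],-p[0])-.0658,"radius",np.hypot(p[0],p[2])*1e3)
E
python3 -c "
from arc import *;st();theta();arc([.03,.06,.1,.15,.2,.25,.3])"
```

```text
t: 8.05
eef_pos: [0.3721, 0.3184, 0.1368]
tool_rot: [0.103, 0.4, 0.882, 0.226]
contact_force: [-7.0, -7.3, -0.4]
grip_width: 0.0091
grip_force: 40.0
t 8.05 local mm [-110.6539   25.2806  136.828 ] zdir [ 0.4815 -0.0001 -0.8765] F [-7.018  -7.3185 -0.3617] w 0.009081675692714312 gf 39.99756217002869 j [ 0.54   -0.6353  2.3946  0.1099  0.8897 -0.2263]
theta~ 0.13530385505336082 radius 184.36954550153047
0.03 ang [ 0.02  0.   -0.  ] trav [-0.     0.015 -0.017]
0.06 ang [ 0.04  0.   -0.  ] trav [-0.     0.03  -0.033]
0.1 ang [ 0.067  0.    -0.   ] trav [-0.     0.05  -0.054]
0.15 ang [ 0.1  0.  -0. ] trav [-0.     0.078 -0.079]
0.2 ang [ 0.133  0.    -0.   ] trav [-0.     0.106 -0.102]
0.25 ang [ 0.167  0.    -0.   ] trav [-0.     0.136 -0.124]
0.3 ang [ 0.2  0.  -0. ] trav [-0.     0.166 -0.145]
```

```bash
python3 -m handwheel '[{"angular":[0.02,0,0],"travel":[0,0.012,-0.018],"fingers":0},{"angular":[0.04,0,0],"travel":[0,0.026,-0.035],"fingers":0},{"angular":[0.067,0,0],"travel":[0,0.046,-0.056],"fingers":0},{"angular":[0.1,0,0],"travel":[0,0.074,-0.081],"fingers":0},{"angular":[0.133,0,0],"travel":[0,0.102,-0.104],"fingers":0},{"angular":[0.167,0,0],"travel":[0,0.132,-0.126],"fingers":0},{"angular":[0.2,0,0],"travel":[0,0.162,-0.147],"fingers":0},{"angular":[0.2,0,0],"travel":[0,0.162,-0.147],"fingers":0},{"angular":[0.2,0,0],"travel":[0,0.162,-0.147],"fingers":0}]'
python3 -c "
from arc import *;st();theta();arc([.05,.1,.15,.2,.25,.3,.35])"
```

```text
t: 8.8
eef_pos: [0.387, 0.3312, 0.1901]
tool_rot: [0.043, 0.411, 0.906, 0.094]
contact_force: [0.2, -0.5, -3.0]
grip_width: 0.0086
grip_force: 40.0
t 8.8 local mm [-90.9906  25.1818 190.1444] zdir [ 0.2051 -0.0005 -0.9787] F [ 0.1913 -0.4722 -2.9507] w 0.008560203375054443 gf 39.99468505382538 j [ 0.5889 -0.2986  1.994   0.0274  1.2413 -0.136 ]
theta~ 0.4446395533331733 radius 184.5101755101558
0.05 ang [ 0.033  0.    -0.   ] trav [-0.     0.025 -0.027]
0.1 ang [ 0.067  0.    -0.   ] trav [-0.     0.051 -0.053]
0.15 ang [ 0.1  0.  -0. ] trav [-0.     0.079 -0.078]
0.2 ang [ 0.133  0.    -0.   ] trav [-0.     0.107 -0.101]
0.25 ang [ 0.167  0.    -0.   ] trav [-0.     0.137 -0.123]
0.3 ang [ 0.2  0.  -0. ] trav [-0.     0.168 -0.143]
0.35 ang [ 0.233  0.    -0.   ] trav [-0.     0.2   -0.161]
```

```bash
python3 -m handwheel '[{"angular":[0.033,0,0],"travel":[0,0.025,-0.027],"fingers":0},{"angular":[0.067,0,0],"travel":[0,0.051,-0.053],"fingers":0},{"angular":[0.1,0,0],"travel":[0,0.079,-0.078],"fingers":0},{"angular":[0.133,0,0],"travel":[0,0.107,-0.101],"fingers":0},{"angular":[0.167,0,0],"travel":[0,0.137,-0.123],"fingers":0},{"angular":[0.2,0,0],"travel":[0,0.168,-0.143],"fingers":0},{"angular":[0.233,0,0],"travel":[0,0.2,-0.161],"fingers":0},{"angular":[0.233,0,0],"travel":[0,0.2,-0.161],"fingers":0},{"angular":[0.233,0,0],"travel":[0,0.2,-0.161],"fingers":0}]'
python3 -c "
from arc import *;st();theta();arc([.05,.1,.15,.2,.25,.3,.35])"
```

```text
t: 9.55
eef_pos: [0.4172, 0.3575, 0.2392]
tool_rot: [-0.03, 0.412, 0.908, -0.066]
contact_force: [-1.6, -3.8, 2.6]
grip_width: 0.0084
grip_force: 40.0
t 9.55 local mm [-50.984   25.0654 239.187 ] zdir [-0.1439 -0.0006 -0.9896] F [-1.6239 -3.7984  2.5997] w 0.008432363370925343 gf 39.99594211578369 j [ 0.6243  0.134   1.4882 -0.0141  1.6631 -0.0943]
theta~ 0.7894500488473012 radius 184.41842750530762
0.05 ang [ 0.033  0.    -0.   ] trav [-0.     0.025 -0.027]
0.1 ang [ 0.067  0.    -0.   ] trav [-0.     0.051 -0.053]
0.15 ang [ 0.1  0.  -0. ] trav [-0.     0.078 -0.078]
0.2 ang [ 0.133  0.    -0.   ] trav [-0.     0.107 -0.101]
0.25 ang [ 0.167  0.    -0.   ] trav [-0.     0.136 -0.123]
0.3 ang [ 0.2  0.  -0. ] trav [-0.     0.167 -0.144]
0.35 ang [ 0.233  0.    -0.   ] trav [-0.     0.199 -0.163]
```

```bash
python3 -m handwheel '[{"angular":[0.033,0,0],"travel":[0,0.025,-0.027],"fingers":0},{"angular":[0.067,0,0],"travel":[0,0.051,-0.053],"fingers":0},{"angular":[0.1,0,0],"travel":[0,0.078,-0.078],"fingers":0},{"angular":[0.133,0,0],"travel":[0,0.107,-0.101],"fingers":0},{"angular":[0.167,0,0],"travel":[0,0.136,-0.123],"fingers":0},{"angular":[0.2,0,0],"travel":[0,0.167,-0.144],"fingers":0},{"angular":[0.233,0,0],"travel":[0,0.199,-0.163],"fingers":0},{"angular":[0.233,0,0],"travel":[0,0.199,-0.163],"fingers":0},{"angular":[0.233,0,0],"travel":[0,0.199,-0.163],"fingers":0}]'
python3 - <<'E'
from arc import *;import cv2
st();theta();arc([.03,.06,.09,.12,.15,.18,.2])
print(tool(0).as_quat())
b=[]
for i in range(3):
  for c in("side","top"):
    im=vision.camera(c)[0];b.append(im)
    for r in models.place_of(c,"lid_handle")[:1]:
        p=local(r["at"]);print(c,p*1e3,r["conf"],"th",np.arctan2(p[2]-.1,.07-p[0])-.0658)
cv2.imwrite("pics/4.png",np.hstack([cv2.resize(b[0][100:290,150:340],(400,400)),cv2.resize(b[1][150:290,210:350],(400,400))])[:,:,::-1])
E
```

```text
t: 10.3
eef_pos: [0.459, 0.3937, 0.2723]
tool_rot: [-0.101, 0.401, 0.883, -0.223]
contact_force: [-1.6, -3.2, 2.1]
grip_width: 0.0088
grip_force: 40.0
t 10.3 local mm [  4.2611  24.8849 272.3296] zdir [-0.4745 -0.0006 -0.8802] F [-1.5578 -3.1843  2.099 ] w 0.008796545103727797 gf 39.9962443113327 j [ 0.6451  0.6285  0.8832 -0.0413  2.1228 -0.0856]
theta~ 1.140563602288528 radius 184.44263575192167
0.03 ang [ 0.02 -0.   -0.  ] trav [-0.     0.015 -0.017]
0.06 ang [ 0.04 -0.   -0.  ] trav [-0.     0.03  -0.033]
0.09 ang [ 0.06 -0.   -0.  ] trav [-0.     0.046 -0.048]
0.12 ang [ 0.08 -0.   -0.  ] trav [-0.     0.062 -0.063]
0.15 ang [ 0.1 -0.  -0. ] trav [-0.     0.078 -0.078]
0.18 ang [ 0.12 -0.   -0.  ] trav [-0.     0.095 -0.092]
0.2 ang [ 0.133 -0.    -0.   ] trav [-0.     0.107 -0.101]
[0.4136 0.9105 0.     0.    ]
side [  3.3939  23.6684 272.2   ] 0.92 th 1.13592502142064
side [  3.2891  25.2205 273.7   ] 0.85 th 1.1383081704100113
side [  0.5156  23.2616 272.3   ] 0.68 th 1.1216692887103434
```

View pics/4.png

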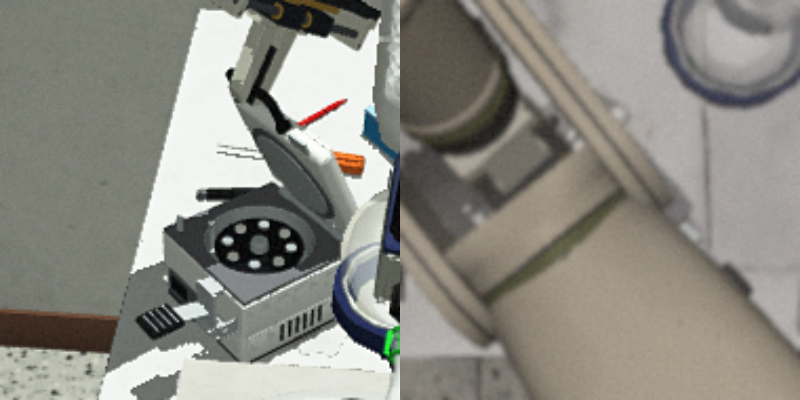

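The lid is up at about 1.13 rad in the side view, with the handle still gripped at about (240,85). I'll go on by 0.2 rad, slowly, then measure the lid plane by depth.

```bash
python3 -m handwheel '[{"angular":[0.02,0,0],"travel":[0,0.015,-0.017],"fingers":0},{"angular":[0.04,0,0],"travel":[0,0.03,-0.033],"fingers":0},{"angular":[0.06,0,0],"travel":[0,0.046,-0.048],"fingers":0},{"angular":[0.08,0,0],"travel":[0,0.062,-0.063],"fingers":0},{"angular":[0.1,0,0],"travel":[0,0.078,-0.078],"fingers":0},{"angular":[0.12,0,0],"travel":[0,0.095,-0.092],"fingers":0},{"angular":[0.133,0,0],"travel":[0,0.107,-0.101],"fingers":0},{"angular":[0.133,0,0],"travel":[0,0.107,-0.101],"fingers":0},{"angular":[0.133,0,0],"travel":[0,0.107,-0.101],"fingers":0},{"angular":[0.133,0,0],"travel":[0,0.107,-0.101],"fingers":0}]'
cat > look.py <<'E'
from arc import *
st();theta()
ths=[]
for i in range(3):
    im,d=vision.camera("side")
    for r in models.place_of("side","lid_handle")[:1]:
        p=local(r["at"]);print(p*1e3,r["conf"],"th",np.arctan2(p[2]-.1,.07-p[0])-.0658)
k=vision.get_calibration("side");K=k["K"];T=np.linalg.inv(k["camera_from_world"])
v,u=np.nonzero((d>0)); z=d[v,u]
P=np.c_[(u-K[0,2])/K[0,0]*z,-(v-K[1,2])/K[1,1]*z,-z,np.ones_like(z)]@T.T
Q=local(P[:,:3]); m=(Q[:,2]>.135)&(Q[:,2]<.225)&(np.abs(Q[:,1])<.06)&(Q[:,0]>-.03)&(Q[:,0]<.09);Q=Q[m]
print(len(Q))
best=None;rng=np.random.default_rng(0)
for _ in range(500):   # line in local x-z, plane contains y
    a=Q[rng.choice(len(Q),2,False)];n=np.array([a[1,2]-a[0,2],a[0,0]-a[1,0]]);n/=np.linalg.norm(n)+1e-9
    g=np.abs((Q[:,[0,2]]-a[0,[0,2]])@n)<.003
    if best is None or g.sum()>best.sum():best=g
q=Q[best];c=q.mean(0);_,_,V=np.linalg.svd(q-c);n=V[2];n*=np.sign(-n[0]);print("plane inliers",len(q),"n",n,"tilt of underside",np.pi/2-np.arctan2(-n[2],-n[0]) if 0 else np.arctan2(-n[0],-n[2]),"centre",c*1e3)
E
python3 look.py; python3 -c "
from arc import *;arc([.01,.02,.03])"
```

```text
t: 11.73
eef_pos: [0.4858, 0.4172, 0.282]
tool_rot: [-0.14, 0.389, 0.856, -0.309]
contact_force: [3.7, -5.0, -1.3]
grip_width: 0.0087
grip_force: 40.0
t 11.7333 local mm [ 39.9206  24.9162 282.0291] zdir [-0.6385 -0.0004 -0.7697] F [ 3.7476 -4.9831 -1.3345] w 0.00866352839712718 gf 39.9957811832428 j [ 0.653   1.01    0.3718 -0.0657  2.4502 -0.1001]
theta~ 1.34123104131575 radius 184.49761825218417
[ 40.6279  23.2755 281.5   ] 0.66 th 1.3445577197553156
[ 37.9089  23.659  282.7   ] 0.66 th 1.3311211048679294
[ 37.8812  23.0193 281.6   ] 0.92 th 1.3299412736502914
925
plane inliers 894 n [-0.9758 -0.0012 -0.2185] tilt of underside 1.3505544053479663 centre [ 48.8721  -5.8945 182.5504]
0.01 ang [ 0.007 -0.    -0.   ] trav [ 0.     0.005 -0.006]
0.02 ang [ 0.013 -0.    -0.   ] trav [ 0.     0.01  -0.011]
0.03 ang [ 0.02 -0.   -0.  ] trav [ 0.     0.015 -0.017]
```

All the estimates of the lid angle (TCP arc 1.33–1.34, handle network 1.335, depth plane 1.35) bracket 1.34. I'll hold and take a final look.

```bash
python3 -m handwheel '[{"angular":[0,0,0],"travel":[0,0,0],"fingers":0},{"angular":[0,0,0],"travel":[0,0,0],"fingers":0},{"angular":[0,0,0],"travel":[0,0,0],"fingers":0},{"angular":[0,0,0],"travel":[0,0,0],"fingers":0},{"angular":[0,0,0],"travel":[0,0,0],"fingers":0},{"angular":[0,0,0],"travel":[0,0,0],"fingers":0}]'
python3 look.py; python3 - <<'E'
from h import *;import cv2
print(ctrl.observe()["qvel"])
cv2.imwrite("pics/5.png",vision.camera("side")[0][:,:,::-1])
E
```

```text
t: 12.53
eef_pos: [0.4857, 0.4171, 0.282]
tool_rot: [-0.14, 0.389, 0.856, -0.309]
contact_force: [3.7, -6.2, -2.2]
grip_width: 0.009
grip_force: 40.0
t 12.5333 local mm [ 39.8319  24.9011 282.0123] zdir [-0.6383 -0.0004 -0.7698] F [ 3.6755 -6.1601 -2.1504] w 0.009038366085251806 gf 39.99531269073486 j [ 0.653   1.0091  0.3731 -0.0657  2.4495 -0.1   ]
theta~ 1.3407419255430875 radius 184.49554116939146
[ 39.7355  21.7978 280.8   ] 0.79 th 1.3391416556825206
[ 40.2505  24.6674 283.5   ] 0.59 th 1.3442722138628704
[ 38.0985  21.9    281.6   ] 0.87 th 1.3311016888761171
927
plane inliers 901 n [-0.9755 -0.0003 -0.22  ] tilt of underside 1.349027012780125 centre [ 48.7299  -6.0959 182.9313]
[ 0.001   0.0014 -0.0005 -0.0015 -0.0003  0.0019]
```

View pics/5.png

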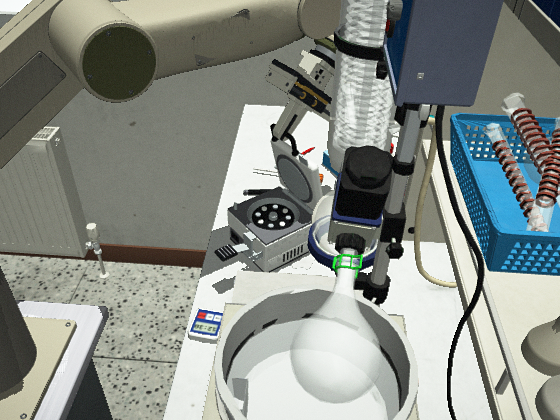

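The lid stands at about 1.34 rad at (297,178) with the handle held at (280,130), the lever is up at (228,252), and the timer at (207,323) has not moved. The arm is still, so I hand in.

```bash
python3 -c "
from rig import ctrl;print(ctrl.job_done())"
```

```text
the job is handed in; nothing more can be done
None
```

I pressed the lever down to its stop and it came back up; the lid now stands steady at its tipping point (about 1.34 rad measured) with the gripper still holding the handle, and the job is handed in.

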